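# Pin the crimping press and test its stroke

## Robot

A 6-joint arm with a two-finger parallel gripper is mounted at the origin on the work surface. World frame = base frame: x ahead of the robot, y to its left, z up, the work surface at z = 0. Lengths are in m, angles in rad, forces in N, time in s.
With the tool pointing down it reaches from about 0.35 to 0.85 m from the base axis. Payload 8.1 kg.
Tool frame: the origin (TCP) lies on the centre line of the jaws, within the pads' length; the fingertips stand robot.tips_ahead ahead of it and the grasp point (between the pads) lies 8 mm behind it (robot.tips_ahead is the distance from the TCP to the fingertips, in m); z points along the fingers, y is the direction in which the jaws open and shut (so a half turn about z gives the same grasp; the last joint's range is limited). The gripper opens to 93 mm and grips with 3 to 60 N. Pads are 15 mm wide; open, the fingers measure 128 mm over their backs; the gripper's body (75 mm by 188 mm) begins 65 mm behind the grasp point.
Start: joints at [1.136, 0.13, 1.488, -0, 1.523, -0.085], TCP at [0.206, 0.564, 0.23] pointing down, gripper open.
Joint ranges: [-2.96, 2.96], [-0.89, 2.26], [0.02, 2.5], [-1.34, 4.48], [0, 2.73], [-2.66, 2.66]. Speed limits (rad/s): [2.39, 2.39, 2.79, 3.14, 3.14, 3.14].

## Interface

Orientations are given as a rotation vector (axis times angle).
In Python, from plant import monitor, eyes, job, robot gives the robot as it stands.
- The arm moves only by the tool servo_tool, never from a script. Its argument "plan" is a list that holds one entry, the list of rows, each a list of 7 numbers: the closure, from -1 (fully open) to 1 (shut), so that 0 is half open, then the shift along the world's x, y, z in mm, then the turn, a rotation vector about the world's x, y, z in rad. In form: [[[hand, dx, dy, dz, ax, ay, az], ...]]. A call has 1 to 12 rows; each row shifts and turns the commanded pose from where the row before left it; what a row does not reach is not made up. A row lasts 1/10 s, in which the tool goes at most 50 mm and 8.59 degrees, less where a joint would pass 70% of its speed; a pose out of reach is approached as far as the arm can. A call with a gripper value outside its range is refused whole. The fingers move at their own pace and stop on an object; "force" is the grip in N (left out, the last holds). Time passes only in rows, so rows that do not move let the fingers close. It gives the time, the measured TCP pose, the force and the opening at its end, in the units of the state.
- monitor.read_state(): the state, without advancing time (a new reading comes with each control period).
- eyes.read_camera(name): name is "side" or "top" or "wrist"; returns the picture (384x512x3 uint8, red, green, blue); there is no depth.
- eyes.camera_info(name): a dict with "mtx" (3x3 intrinsics, pixels), "R" (3x3) and "t" (3): a world point X has camera coordinates R X + t. Camera axes: x right, y down, z forward; pixel columns grow to the right and rows downward; lengths in m; the calibration is good to about 2 mm. A picture is of the moment at which its call begins: read the wrist's pose just before it. camera_info takes no time and is no camera call; for the wrist camera it gives the pose at the moment of the call.
- job.close_job(): hands the job in, once; it reports no verdict.
The state is a dict: "t": time; "q": joint angles; "dq": joint speeds; "joint_torque": joint torques, N m; "tool_pos": TCP position; "orientation": TCP orientation; "force": force on the tool from outside, world axes, zero at the start; "wrist_torque": the same for the moment, N m; "opening": finger opening in m.
Only numpy, scipy, OpenCV 4.12 (cv2) and the standard library are available. Lean on these libraries where they do the work, as an engineer would, in place of code of your own. Each camera call takes 0.05 s, during which the arm holds its last target. There are 200 camera calls.

## Task

The link pin of the bench crimping press has been pulled out. Take the pin with the yellow knob from the black stand, use it to drag the press's blue fork until its hole lines up with the hidden hole in the trigger's steel lug (feel for it), and push the pin through both, without forcing it, until its head sits flat on the fork. Then squeeze the yellow trigger all the way against the fixed yellow grip so that the pinned ram makes its stroke, and let it spring back, leaving the pin fully home and the other things where they are.

Things in the scene. Friction and masses are not known exactly. Their poses are not given: they have to be found in the camera images.
- deck: Sloped grey deck of the crimping press, 230 x 250 mm, sloping 35 degrees, its high edge towards the robot's left side. Origin: centre of its upper face; x up the slope, y level along it, z straight out of the deck (35 degrees from vertical). All on it but the pin stays below 59 mm. Dark anvil block beyond y = -100 mm.
- fork_mouth (a point): Centre of the mouth of the hole in the upper cheek of the ram's blue fork, 56 mm above the deck; axes as the deck's. Two cheeks, each 12 mm thick, 36 mm wide (x), with 18 mm through holes in line. In the 16 mm gap between them lies the trigger's steel lug, its top 42 mm above the deck (14 mm below this mouth). Moves with joint ram.
- ram (a joint): Slide of the blue fork along deck -y (0: fork hole at deck y = 5.6 mm; positive: to the anvil), range -0.020 to 0.020 m; stiff (3 N), stays where left; the pin's nose in the upper cheek can drag it. The lug's 18 mm hole (lug 12 mm thick) is hidden below, anywhere where ram would read -0.005 to 0.005: feel for it. Once pinned, ram follows the trigger by 11 mm.
- trigger (a joint): Sprung trigger, rad: 0 at rest, 0.25 fully squeezed, about deck z at deck x = 10, y = 0 mm. Its yellow handle (12 mm wide, 24 to 56 mm above the deck) reaches down the slope from x = -10 to -85 mm and swings to +y, to the fixed grip; its lug, 45 mm up the slope from the axis, then moves to -y. About 12 N at the handle's middle.
- squeeze (a point): Where the middle between the fingers belongs for squeezing: deck x = -55, y = 18, z = 42 mm. On one side the fixed yellow grip, a bar along deck x, y = 20 to 34 mm, 20 to 56 mm above the deck; on the other the trigger's handle, its outer side at y = -14 mm at rest, about 2 mm when squeezed (48 and 32 mm over both).
- pin: Headed steel pin with yellow knob, 92 mm long, about 130 g, upright in the black stand at the start. Origin on its axis at the underside of the head; z towards the knob. Above: head disc 32 mm across, 6 mm thick, then the knob, a cylinder 24 mm across, 34 mm high. Below: shank of 16 mm diameter, 52 mm long, its last 12 mm tapering to 8 mm.
- pin_stand: Black block 200 x 60 x 62 mm, fixed, origin at the centre of its underside, long side along its x; three 18 mm holes along x at -66, 0 and 66 mm hold the pin and two gauges; their heads rest on its top.
- gauge_blue: A gauge that is too short, with a blue knob, standing in the stand; otherwise like the pin (34 mm shank). Origin at the underside of its head. Leave it there.
- gauge_white: The same with a white knob. Leave it there.
- tape: Roll of yellow tape lying flat, 90 mm across, 22 mm high; origin at the centre of its underside.
- pliers: Pliers with yellow handles lying flat, about 150 mm long, 15 mm high; origin under the joint.
- splice_case: White plastic case 85 x 60 x 28 mm; origin at the centre of its underside.
- gel_pot: Amber jar with a black cap, 64 mm across, 45 mm high; origin at the centre of its underside.

How it is judged:
By the outcome, as a careful person would: the job done as asked, in the order asked, and still so for the second after the job is handed in, with the robot touching nothing.
It also fails if it takes over 54 s, if anything falls off the work surface, if the arm or the gripper's body presses on something with over 40 N, if the wrist force passes 120 N, or if a joint passes its speed limit or range.

## Working session

There is one attempt and no reset: what is moved stays moved. The work goes in short steps, Python scripts to look and compute and a tool call to move; the robot and the scene stay as the last step left them, time stands still between calls to the robot, and variables do not carry over. Pictures are saved under pics/ and viewed, about 8 in all and at most 12, crops included, and the job is handed in when it is done.

Besides the shell and the picture viewer there is one more tool, called after ">>>" by a JSON object that holds its "name" and its "arguments". servo_tool: Moves the arm, as the interface text tells. Its arguments: {"type":"object","properties":{"plan":{"type":"array"},"force":{"type":"number"}},"required":["plan"]}

```bash
ls; mkdir -p pics
python3 - <<'E'
from plant import monitor, eyes, job, robot
import cv2
print(robot.tips_ahead, monitor.read_state())
for n in ("side","top"):
    im=eyes.read_camera(n); cv2.imwrite(f"pics/{n}0.png",cv2.resize(im[:,:,::-1],(800,600),interpolation=cv2.INTER_CUBIC))
    i=eyes.camera_info(n); print(n,i["mtx"],i["R"],i["t"])
E
```

```text
pics
0.011 {'t': 0.0, 'q': array([ 1.13560783e+00,  1.31204332e-01,  1.48923930e+00,  2.27973408e-05,
        1.52301474e+00, -8.53908381e-02]), 'dq': array([-6.86538108e-05, -1.22072279e-03,  3.96532182e-05, -1.42285235e-05,
        5.32956771e-04,  3.56808043e-04]), 'joint_torque': array([-6.65202856e-05, -5.59837604e+01, -4.91764283e+01,  7.70582934e-02,
        3.47755314e-02, -1.72610726e-04]), 'tool_pos': array([0.20536099, 0.56318375, 0.22858361]), 'orientation': array([-5.46577973e-01, -3.09316893e+00,  2.82229503e-03]), 'force': array([0.36715352, 0.50091453, 0.73143874]), 'wrist_torque': array([-0.02063693, -0.02063331, -0.07722751]), 'opening': 0.09318060084248296}
side [[370.82459984   0.         254.70831307]
 [  0.         370.82459984 190.38817239]
 [  0.           0.           1.        ]] [[ 0.97750755 -0.21086362 -0.00394062]
 [-0.14444835 -0.65577612 -0.74100766]
 [ 0.15366739  0.72490979 -0.67148501]] [-0.55375459  0.20400574  1.13067106]
top [[444.19542041   0.         254.40669097]
 [  0.         444.19542041 192.25232857]
 [  0.           0.           1.        ]] [[ 0.00659371 -0.99996856 -0.00440531]
 [-0.99727617 -0.00625219 -0.07349249]
 [ 0.07346264  0.0048779  -0.99728604]] [0.03606266 0.57383647 1.50785326]
```

View pics/side0.png

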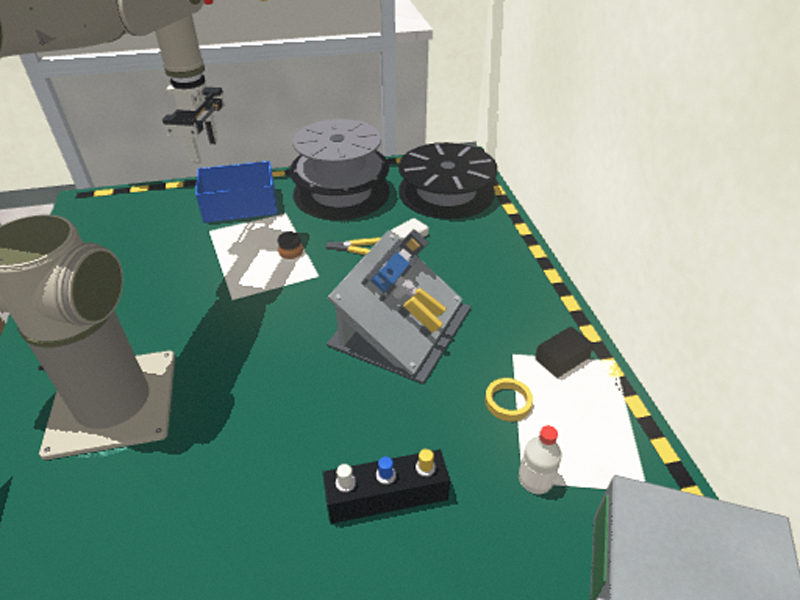

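View pics/top0.png

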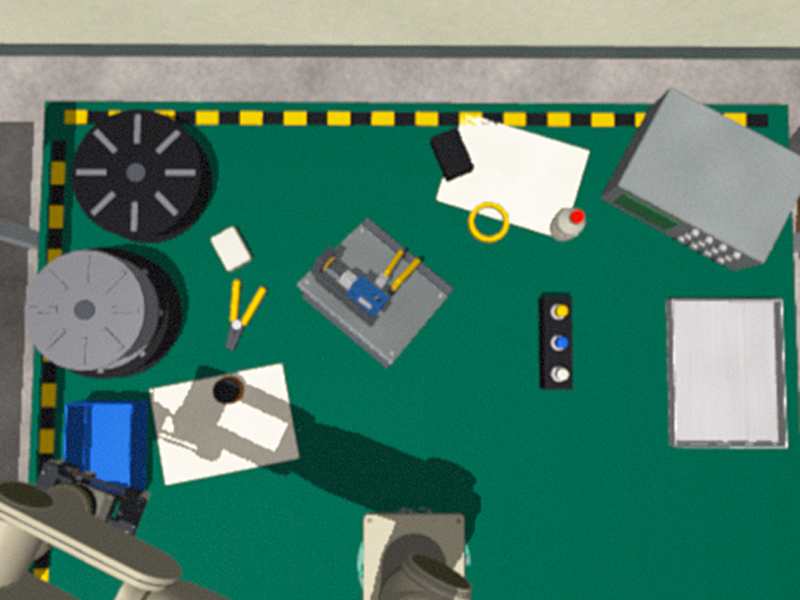

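Side view: pin knob (yellow) at about (427,456)/800-scale, the stand in front, press at (400,300). Top view: knob at (561,311), press deck at (375,290). Next, one enlarged composite of the press and the pin.

```bash
cat > h.py <<'E'
import numpy as np, cv2
from scipy.spatial.transform import Rotation as Ro
from plant import monitor, eyes, job, robot
def P(i): return i["mtx"]@np.c_[i["R"],i["t"]]
def tri(obs):
    A=[]
    for p,(u,v) in obs: A+= [u*p[2]-p[0], v*p[2]-p[1]]
    X=np.linalg.svd(np.array(A))[2][-1]; return X[:3]/X[3]
def onz(i,uv,z):
    d=i["R"].T@np.linalg.inv(i["mtx"])@np.r_[uv,1]; c=-i["R"].T@i["t"]
    return c+d*(z-c[2])/d[2]
def proj(p,X): x=p@np.r_[X,1]; return x[:2]/x[2]
E
python3 - <<'E'
from h import *
t=cv2.imread("pics/top0.png"); s=cv2.imread("pics/side0.png")
R=lambda im,x,y,w,h,W,H:cv2.resize(im[y:y+h,x:x+w],(W,H),interpolation=cv2.INTER_CUBIC)
# crops in 800-scale
a=R(t,290,210,170,165,400,388); b=R(s,320,220,160,165,400,412)
c=R(t,530,285,60,110,109,200); d=R(s,310,430,150,100,285,190)
o=np.zeros((600,800,3),np.uint8); o[:388,:400]=a; o[:412,400:]=b; o[400:600,:109]=c; o[412:602,400:685]=d[:188]
cv2.imwrite("pics/c1.png",o)
E
```

```text
(no output)
```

View pics/c1.png

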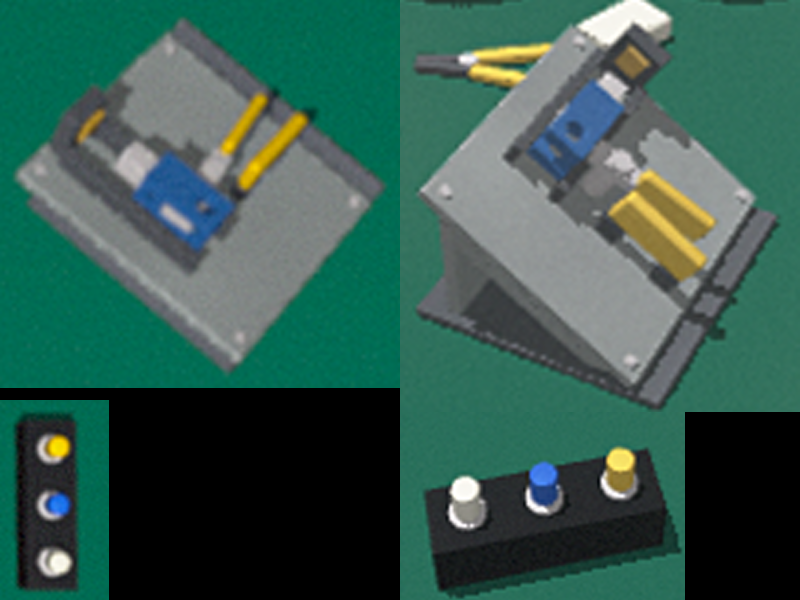

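Composite: in the top crop, deck screws are at (169,48), (355,201) and (239,338), and the fork hole at (208,209). In the side crop, screws are at (446,192), (582,45), (741,196) and (631,360), and the fork hole at (574,129). Yellow knob top: (60,446) in the top crop, (621,455) in the side crop.

```bash
cat > fit.py <<'E'
from h import *
from scipy.optimize import least_squares
it,is_=eyes.camera_info("top"),eyes.camera_info("side")
T,S=P(it),P(is_)
ft=lambda u,v:(np.array([u/400*170+290,v/400*170+210])+.5)*.64-.5
fs=lambda u,v:(np.array([(u-400)/2.5+320,v/2.5+220])+.5)*.64-.5
ct=lambda u,v:(np.array([u/1.817+530,(v-400)/1.817+285])+.5)*.64-.5
ds=lambda u,v:(np.array([(u-400)/1.9+310,(v-412)/1.9+430])+.5)*.64-.5
def show(n,a,b):
    X=tri([(T,a),(S,b)]); print(n,X.round(4),(proj(T,X)-a).round(1),(proj(S,X)-b).round(1)); return X
show("yel",ct(60,446),ds(621,455));show("blu",ct(59,505),ds(543,468));show("whi",ct(60,562),ds(466,483))
show("fork",ft(208,209),fs(574,129))
obs=[(T,ft(169,48),-1,-1),(T,ft(355,201),-1,1),(T,ft(239,338),1,1),(S,fs(446,192),1,1),(S,fs(582,45),1,-1),(S,fs(741,196),-1,-1),(S,fs(631,360),-1,1)]
cor=[(T,ft(17,178),1,-1),(T,ft(232,370),1,1),(T,ft(182,20),-1,-1),(T,ft(385,185),-1,1),(S,fs(420,190),1,1),(S,fs(575,28),1,-1)]
def pose(p): return Ro.from_euler("ZY",[p[3],-np.deg2rad(35)]).as_matrix(),p[:3]
def res(p):
    R,c=pose(p); r=[]
    for M,uv,a,b in obs: r+=list(proj(M,c+R@[a*p[4],b*p[5],.001])-uv)
    for M,uv,a,b in cor: r+=list((proj(M,c+R@[a*.115,b*.125,0])-uv)*.5)
    return r
s=least_squares(res,[.5,.05,.12,2.3,.1,.11]); print(s.x.round(4)); print(np.round(s.fun,1))
R,c=pose(s.x); np.savez("deck.npz",R=R,c=c); print(R.round(3))
X=tri([(T,ft(208,209)),(S,fs(574,129))]); print("fork in deck",(R.T@(X-c)).round(4))
E
python3 fit.py
```

```text
yel [ 0.5486 -0.3041  0.1042] [-0.   0.3] [ 0.6 -0.1]
blu [ 0.4816 -0.3023  0.1043] [-0.   0.2] [ 0.3 -0. ]
whi [ 0.4169 -0.3027  0.1045] [-0.   0.2] [ 0.3 -0. ]
fork [0.5663 0.0777 0.167 ] [-0.  0.] [ 0. -0.]
[0.5925 0.0844 0.0851 2.4471 0.0997 0.112 ]
[ 0.7  0.3 -0.1  0.3  0.2 -0.3  0.4  0.2 -0.2 -0.5  0.3 -0.3  0.   0.4
  0.3 -1.1  1.3 -1.6 -1.7  1.7 -1.7  2.4  0.5  0.  -0.  -0.5]
[[-0.629 -0.64   0.441]
 [ 0.524 -0.768 -0.367]
 [ 0.574 -0.     0.819]]
fork in deck [0.06   0.0219 0.058 ]
```

Knob tops measure 104 mm, against 102 expected. The fork measures at deck (60,22,58), against an expected x of 55 and z of 56. That is close enough to approach. Next I go over the press with the tool along the deck normal, for a wrist look.

```bash
cat >> h.py <<'E'
d=lambda:np.load("deck.npz")
def Rdeck(Rd,s=-1):
    z=-Rd[:,2]; y=s*Rd[:,1]; return np.c_[np.cross(y,z),y,z]
def go(p=None,Rt=None):
    s=monitor.read_state(); R0=Ro.from_rotvec(s["orientation"])
    print("t",round(s["t"],2),"F",s["force"].round(1),"op",round(s["opening"]*1e3,1))
    if p is not None: print("dp mm",((p-s["tool_pos"])*1e3).round(1))
    if Rt is not None: print("rot",(Ro.from_matrix(Rt)*R0.inv()).as_rotvec().round(4))
E
python3 - <<'E'
from h import *
D=d();R,c=D["R"],D["c"]
go(c+R@[.03,0,.2],Rdeck(R))
i=eyes.camera_info("wrist"); s=monitor.read_state(); Rt=Ro.from_rotvec(s["orientation"]).as_matrix()
print("cam in tool",(Rt.T@(-i["R"].T@i["t"]-s["tool_pos"])).round(4),(Rt.T@i["R"].T).round(3),i["mtx"][0,0])
E
```

```text
t 0.1 F [ 0.4  0.7 -0.3] op 92.9
dp mm [ 456.3 -536.6   37.5]
rot [ 0.3074  0.5311 -0.3345]
cam in tool [ 0.0676 -0.0011 -0.1538] [[-0.    -0.97  -0.243]
 [ 1.    -0.001  0.001]
 [-0.001 -0.243  0.97 ]] 265.9179429400885
```

>>> {"name": "servo_tool", "arguments": {"plan": [[[-1,10,-12,30,0,0,0],[-1,28,-33,20,0.02,0.035,-0.022],[-1,28,-33,0,0.02,0.035,-0.022],[-1,28,-33,0,0.02,0.035,-0.022],[-1,28,-33,0,0.02,0.035,-0.022],[-1,28,-33,0,0.02,0.035,-0.022],[-1,28,-33,0,0.02,0.035,-0.022],[-1,28,-33,0,0.02,0.035,-0.022],[-1,28,-33,0,0.02,0.035,-0.022],[-1,28,-33,0,0.02,0.035,-0.022],[-1,28,-33,0,0.02,0.035,-0.022],[-1,28,-33,0,0.02,0.035,-0.022]]]}}

```text
t: 1.3
tool_pos: [0.5244, 0.187, 0.2793]
orientation: [-0.799, -2.596, -0.207]
force: [1.1, 0.9, 0.7]
opening: 0.0932
```

>>> {"name": "servo_tool", "arguments": {"plan": [[[-1,28,-33,-2,0.02,0.035,-0.022],[-1,28,-33,-2,0.02,0.035,-0.022],[-1,28,-33,-2,0.02,0.035,-0.022],[-1,28,-33,-2,0.02,0.035,-0.022],[-1,26,-28,-4,0.01,0.02,-0.015],[-1,0,0,0,0,0,0]]]}}

```text
t: 1.9
tool_pos: [0.6627, 0.0238, 0.2586]
orientation: [-0.886, -2.37, -0.274]
force: [-0.2, 0.6, -1.8]
opening: 0.0933
```

Run:
```python
from h import *
D=d();R,c=D["R"],D["c"]
go(c+R@[.03,0,.2],Rdeck(R))
i=eyes.camera_info("wrist"); im=eyes.read_camera("wrist"); np.savez("w1.npz",**i)
cv2.imwrite("pics/w1.png",cv2.resize(im[:,:,::-1],(800,600),interpolation=cv2.INTER_CUBIC))
p=P(i)
for X in ([.055,.0056,.056],[.055,.02,.056],[-.115,.125,0],[-.055,.018,.042]): print(X,(proj(p,c+R@X)/.64).round(0))
```

```text
t 1.9 F [-0.2  0.6 -1.8] op 93.3
dp mm [-1.   2.9  7.5]
rot [-0.005  -0.0251  0.017 ]
[0.055, 0.0056, 0.056] [396. 253.]
[0.055, 0.02, 0.056] [376. 254.]
[-0.115, 0.125, 0] [273. 432.]
[-0.055, 0.018, 0.042] [384. 389.]
```

View pics/w1.png

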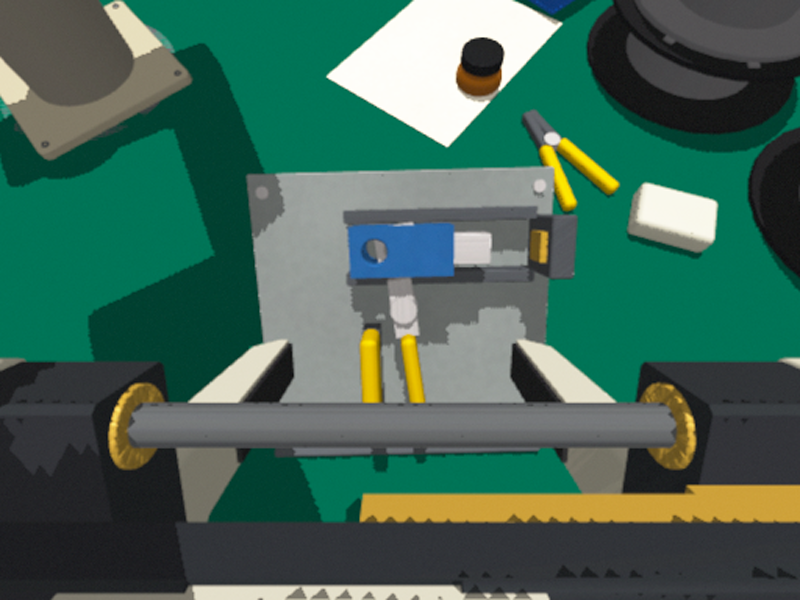

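Wrist view: fork hole at (375,250), deck screws at (262,192) and (540,186), high corners at (248,175) and (552,168), trigger pivot cap near (404,308). I refit with all three views and the fork constrained to x=55, z=56.

```bash
cat >> fit.py <<'E'
print("--- refit")
w=np.load("w1.npz"); W=P(w); fw=lambda u,v:(np.array([u,v])+.5)*.64-.5
obs+=[(W,fw(262,192),1,1),(W,fw(540,186),1,-1)]
cor2=[(W,fw(248,175),1,1),(W,fw(552,168),1,-1)]
fk=[(T,ft(208,209)),(S,fs(574,129)),(W,fw(375,250))]
def res2(p):
    R,c=pose(p); r=list(res(p))
    for M,uv,a,b in cor2: r+=list((proj(M,c+R@[a*.115,b*.125,0])-uv)*.7)
    for M,uv in fk: r+=list((proj(M,c+R@[.055,p[6],.056])-uv)*1)
    return r
s=least_squares(res2,list(s.x)+[.02],loss="soft_l1"); print(s.x.round(4)); print(np.round(s.fun,1))
R,c=pose(s.x); print("fork tri W+T",(R.T@(tri([fk[0],fk[2]])-c)).round(4),"all",(R.T@(tri(fk)-c)).round(4))
np.savez("deck.npz",R=R,c=c,fy=s.x[6]); print("fork world",(c+R@[.055,s.x[6],.056]).round(4))
E
python3 fit.py
python3 - <<'E'
from h import *
# pin approach: tool down, jaws at 50deg
y=np.array([.64,.768,0]); z=np.array([0,0,-1.]); y/=np.linalg.norm(y)
go(np.array([.549,-.304,.20]),np.c_[np.cross(y,z),y,z])
E
```

```text
yel [ 0.5486 -0.3041  0.1042] [-0.   0.3] [ 0.6 -0.1]
blu [ 0.4816 -0.3023  0.1043] [-0.   0.2] [ 0.3 -0. ]
whi [ 0.4169 -0.3027  0.1045] [-0.   0.2] [ 0.3 -0. ]
fork [0.5663 0.0777 0.167 ] [-0.  0.] [ 0. -0.]
[0.5925 0.0844 0.0851 2.4471 0.0997 0.112 ]
[ 0.7  0.3 -0.1  0.3  0.2 -0.3  0.4  0.2 -0.2 -0.5  0.3 -0.3  0.   0.4
  0.3 -1.1  1.3 -1.6 -1.7  1.7 -1.7  2.4  0.5  0.  -0.  -0.5]
[[-0.629 -0.64   0.441]
 [ 0.524 -0.768 -0.367]
 [ 0.574 -0.     0.819]]
fork in deck [0.06   0.0219 0.058 ]
--- refit
[0.5908 0.0845 0.0855 2.4498 0.1001 0.1127 0.0198]
[ 0.4  0.5  0.1  0.8  0.4  0.4 -0.3  0.3 -0.8 -0.8 -0.1 -0.4 -0.4  0.6
  0.7  0.2 -0.  -0.1  0.3 -0.8  1.3 -1.3 -1.7  1.9 -1.7  2.5  0.2  0.
 -0.3 -0.5 -0.7 -0.6  1.7 -0.7  0.1 -0.5  0.7  1.  -0.   1.4]
fork tri W+T [0.0563 0.0204 0.0553] all [0.058  0.0204 0.0577]
fork world [0.5682 0.0775 0.1629]
t 1.95 F [-0.4  0.4 -1.2] op 92.7
dp mm [-112.9 -330.   -61.1]
rot [-0.3997 -0.4884  0.0168]
```

>>> {"name": "servo_tool", "arguments": {"plan": [[[-1,0,-25,0,0,0,0],[-1,-12,-35,0,-0.05,-0.06,0.002],[-1,-12,-35,0,-0.05,-0.06,0.002],[-1,-12,-35,0,-0.05,-0.06,0.002],[-1,-12,-35,0,-0.05,-0.06,0.002],[-1,-12,-35,0,-0.05,-0.06,0.002],[-1,-12,-35,0,-0.05,-0.06,0.002],[-1,-12,-35,-10,-0.05,-0.06,0.002],[-1,-12,-35,-20,-0.05,-0.06,0.002],[-1,-17,-25,-30,0,0,0],[-1,0,0,0,0,0,0]]]}}

```text
t: 3.05
tool_pos: [0.5443, -0.3014, 0.2044]
orientation: [-1.065, -2.951, 0.006]
force: [0.2, 0.9, -0.9]
opening: 0.0932
```

Run:
```python
from h import *
y=np.array([.64,.768,0]); z=np.array([0,0,-1.]); y/=np.linalg.norm(y)
go(np.array([.549,-.304,.082]),np.c_[np.cross(y,z),y,z])
i=eyes.camera_info("wrist"); im=eyes.read_camera("wrist"); np.savez("w2.npz",**i); p=P(i)
uv=proj(p,[.549,-.304,.102]); print(uv/.64)
cv2.imwrite("pics/w2.png",cv2.resize(im[:,:,::-1],(800,600),interpolation=cv2.INTER_CUBIC))
```

```text
t 3.05 F [ 0.2  0.9 -0.9] op 93.2
dp mm [   4.7   -2.6 -122.4]
rot [ 0.0019 -0.0056 -0.0018]
[405.29444497 315.01621817]
```

View pics/w2.png

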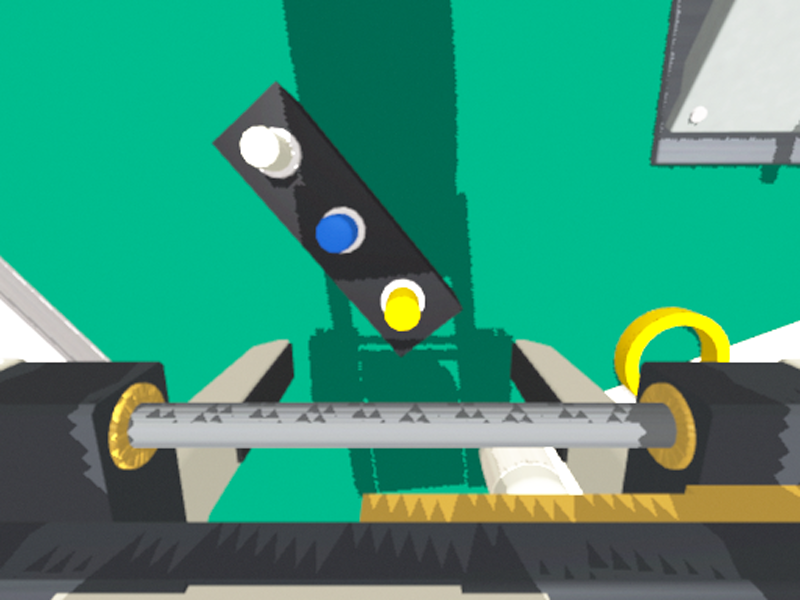

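Yellow knob top centre at (402,311), predicted (405,315). Blue at (335,234), white at (260,147).

Run:
```python
from h import *
w=np.load("w2.npz"); T=eyes.camera_info("top")
f=lambda u,v:(np.array([u,v])+.5)*.64-.5
for n,uv in dict(y=(402,311),b=(335,234),w=(260,147)).items(): print(n,onz(w,f(*uv),.102).round(4))
ty=(np.array([60/1.817+530,46/1.817+285])+.5)*.64-.5
print("top@.102",onz(T,ty,.102).round(4)," tri",tri([(P(w),f(402,311)),(P(T),ty)]).round(4))
X=onz(w,f(402,311),.102); go(np.r_[X[:2],.082])
```

```text
y [ 0.5453 -0.3039  0.102 ]
b [ 0.4817 -0.3043  0.102 ]
w [ 0.4165 -0.3044  0.102 ]
top@.102 [ 0.5497 -0.3048  0.102 ]  tri [ 0.5509 -0.3097  0.0786]
t 3.1 F [0.  0.4 0. ] op 92.8
dp mm [  -0.9   -3.5 -124.4]
```

>>> {"name": "servo_tool", "arguments": {"plan": [[[-1,1,-2,-30,0,0,0],[-1,1,-1,-35,0,0,0],[-1,0,0,-30,0,0,0],[-1,0,0,-20,0,0,0],[-1,0,0,-8,0,0,0],[-0.2,0,0,0,0,0,0],[0.5,0,0,0,0,0,0],[0.8,0,0,0,0,0,0],[0.8,0,0,0,0,0,0],[0.8,0,0,0,0,0,0]]], "force": 30}}

```text
t: 4.1
tool_pos: [0.5511, -0.3047, 0.0856]
orientation: [1.064, 2.954, -0.006]
force: [-0.2, -0.2, 0.6]
opening: 0.0577
```

>>> {"name": "servo_tool", "arguments": {"plan": [[[0.8,-3,0,-3,0,0,0],[0.8,0,0,0,0,0,0],[0.8,0,0,0,0,0,0],[0.8,0,0,0,0,0,0],[0.8,0,0,0,0,0,0],[0.8,0,0,0,0,0,0]]], "force": 45}}

```text
t: 4.7
tool_pos: [0.5476, -0.3044, 0.0816]
orientation: [-1.064, -2.956, 0.006]
force: [1.1, -0.3, -0.6]
opening: 0.0233
```

>>> {"name": "servo_tool", "arguments": {"plan": [[[0.8,0,0,10,0,0,0],[0.8,0,0,25,0,0,0],[0.8,0,0,35,0,0,0],[0.8,0,0,40,0,0,0],[0.8,0,10,40,0,0,0],[0.8,0,20,20,0,0,0]]]}}

```text
t: 5.3
tool_pos: [0.5486, -0.2757, 0.2571]
orientation: [1.065, 2.949, -0.008]
force: [1.0, -0.2, -1.5]
opening: 0.0232
```

Run:
```python
from h import *
D=d();R,c=D["R"],D["c"]
go(c+R@[.0555,float(D["fy"]),.056+.020+.0716],Rdeck(R))
```

```text
t 5.3 F [ 1.  -0.2 -1.5] op 23.2
dp mm [ 59.7 320.  -18.9]
rot [3.968e-01 4.742e-01 2.000e-04]
```

>>> {"name": "servo_tool", "arguments": {"plan": [[[0.8,2,12,20,0,0,0],[0.8,6,32,10,0.04,0.047,0],[0.8,6,32,0,0.04,0.047,0],[0.8,6,32,0,0.04,0.047,0],[0.8,6,32,0,0.04,0.047,0],[0.8,6,32,0,0.04,0.047,0],[0.8,6,32,0,0.04,0.047,0],[0.8,6,32,0,0.04,0.047,0],[0.8,6,32,0,0.04,0.047,0],[0.8,6,32,-10,0.04,0.047,0],[0.8,4,18,-10,0.04,0.047,0],[0.8,0,0,0,0,0,0]]]}}

```text
t: 6.5
tool_pos: [0.6069, 0.0456, 0.2581]
orientation: [-0.858, -2.393, -0.279]
force: [-0.1, -0.2, -2.0]
opening: 0.0234
```

Run:
```python
from h import *
D=d();R,c=D["R"],D["c"]
go(c+R@[.0555,float(D["fy"]),.056+.020+.0716],Rdeck(R))
i=eyes.camera_info("wrist"); im=eyes.read_camera("wrist"); np.savez("w3.npz",**i)
o=np.zeros((600,800,3),np.uint8)
def C(im,x,y,w,h,W,H): return cv2.resize(im[y:y+h,x:x+w,::-1],(W,H),interpolation=cv2.INTER_CUBIC)
o[:,:400]=C(im,180,60,133,200,400,600)
sd=eyes.read_camera("side"); o[:300,400:]=C(sd,215,125,100,75,400,300)
tp=eyes.read_camera("top"); o[300:,400:]=C(tp,185,140,100,75,400,300)
cv2.imwrite("pics/c3.png",o)
```

```text
t 6.5 F [-0.1 -0.2 -2. ] op 23.4
dp mm [  1.4  -1.4 -19.8]
rot [-0.0093 -0.0075 -0.0021]
```

View pics/c3.png

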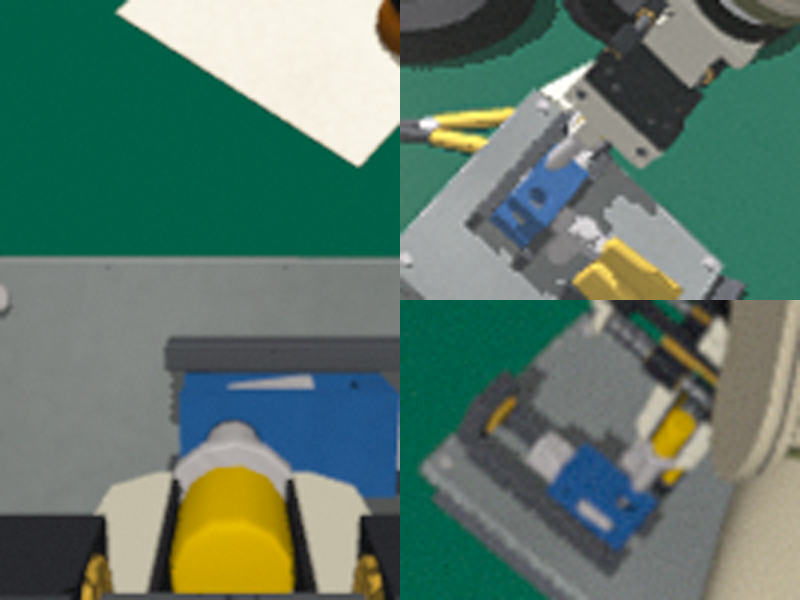

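Side crop: pin nose tip about (556,168), fork hole (538,195). Top crop: nose tip about (622,484), hole (624,499). Grip is straight on the knob. Checking nose against prediction.

Run:
```python
from h import *
D=d();R,c=D["R"],D["c"]
T,S=P(eyes.camera_info("top")),P(eyes.camera_info("side"))
s_=lambda u,v:np.array([215+(u-400+.5)/4-.5,125+(v+.5)/4-.5]); t_=lambda u,v:np.array([185+(u-400+.5)/4-.5,140+(v-300+.5)/4-.5])
s=monitor.read_state(); z=Ro.from_rotvec(s["orientation"]).as_matrix()[:,2]
n0=s["tool_pos"]+z*.0716
for nm,X in (("nose pred",n0),("nose tri",tri([(T,t_(622,484)),(S,s_(556,168))])),("hole tri",tri([(T,t_(624,499)),(S,s_(538,195))]))): print(nm,X.round(4),"deck",(R.T@(X-c)).round(4))
print("pred nose px side",proj(S,n0),s_(556,168),"top",proj(T,n0),t_(622,484))
go(c+R@[.0555,float(D["fy"]),.056+.005+.0716],Rdeck(R))
```

```text
nose pred [0.5762 0.0695 0.2039] deck [0.0693 0.0209 0.096 ]
nose tri [0.5815 0.0829 0.1883] deck [0.064  0.0072 0.0807]
hole tri [0.5698 0.0824 0.1641] deck [0.0572 0.015  0.0559]
pred nose px side [252.7573262  165.55197801] [253.625 166.625] top [244.35014458 186.9044692 ] [240.125 185.625]
t 6.65 F [-0.6 -1.1 -0.4] op 23.5
dp mm [ -6.    6.8 -36.5]
rot [-0.0059  0.0011  0.0002]
```

>>> {"name": "servo_tool", "arguments": {"plan": [[[0.8,-1,2,-8,-0.003,0,0],[0.8,-2,3,-14,-0.003,0,0],[0.8,-2,3.4,-14,0,0,0],[0.8,0,0,0,0,0,0],[0.8,-0.9,0.7,-1.6,0,0,0],[0.8,-0.9,0.7,-1.6,0,0,0],[0.8,-0.9,0.7,-1.6,0,0,0],[0.8,-0.9,0.7,-1.6,0,0,0]]]}}

```text
t: 7.45
tool_pos: [0.5992, 0.0549, 0.2195]
orientation: [-0.865, -2.402, -0.274]
force: [-0.3, -0.4, -0.6]
opening: 0.0233
```

```bash
cat >> h.py <<'E'
def st(L=.0716):
    D=d();R,c=D["R"],D["c"]; s=monitor.read_state(); z=Ro.from_rotvec(s["orientation"]).as_matrix()[:,2]
    print("t",round(s["t"],2),"nose deck mm",(R.T@(s["tool_pos"]+z*L-c)*1e3).round(1),"tcp deck",(R.T@(s["tool_pos"]-c)*1e3).round(1),"F deck",(R.T@s["force"]).round(1),"Tq",(R.T@s["wrist_torque"]).round(2),"op",round(s["opening"]*1e3,1),"tilt",(R.T@-z).round(3))
if __name__=="__main__": st()
E
python3 h.py
```

```text
t 7.45 nose deck mm [56.1 17.4 52.7] tcp deck [ 56.1  17.5 124.3] F deck [-0.4  0.5 -0.5] Tq [ 0.    0.35 -0.05] op 23.3 tilt [-0.     0.001  1.   ]
```

>>> {"name": "servo_tool", "arguments": {"plan": [[[0.8,-0.9,0.7,-1.6,0,0,0],[0.8,-0.9,0.7,-1.6,0,0,0],[0.8,-0.9,0.7,-1.6,0,0,0],[0.8,0,0,0,0,0,0]]]}}

```text
t: 7.85
tool_pos: [0.596, 0.0569, 0.2142]
orientation: [-0.865, -2.401, -0.273]
force: [-1.7, -1.7, -1.0]
opening: 0.0234
```

```bash
python3 h.py
```

```text
t 7.85 nose deck mm [56.3 18.  46.2] tcp deck [ 56.1  18.  117.8] F deck [-0.4  2.4 -0.9] Tq [ 0.47  0.35 -0.02] op 23.4 tilt [-0.002 -0.     1.   ]
```

>>> {"name": "servo_tool", "arguments": {"plan": [[[0.8,0.6,0.8,0,0,0,0],[0.8,0.6,0.8,0,0,0,0],[0.8,0.6,0.8,0,0,0,0],[0.8,0.6,0.8,0,0,0,0],[0.8,0.6,0.8,0,0,0,0],[0.8,0,0,0,0,0,0],[0.8,-0.4,0.4,-0.8,0,0,0],[0.8,-0.4,0.4,-0.8,0,0,0],[0.8,0,0,0,0,0,0]]]}}

```text
t: 8.75
tool_pos: [0.5986, 0.0617, 0.213]
orientation: [-0.865, -2.402, -0.274]
force: [-1.7, -1.9, -0.8]
opening: 0.0236
```

```bash
python3 h.py
```

```text
t 8.75 nose deck mm [56.4 12.5 44.6] tcp deck [ 56.3  12.6 116.2] F deck [-0.4  2.6 -0.7] Tq [ 0.63  0.42 -0.01] op 23.6 tilt [-0.001  0.001  1.   ]
```

>>> {"name": "servo_tool", "arguments": {"plan": [[[0.8,-0.4,0.4,-0.8,0,0,0],[0.8,-0.4,0.4,-0.8,0,0,0],[0.8,-0.4,0.4,-0.8,0,0,0],[0.8,0,0,0,0,0,0]]]}}

```text
t: 9.15
tool_pos: [0.5984, 0.062, 0.2126]
orientation: [-0.867, -2.405, -0.275]
force: [2.0, -7.2, 9.4]
opening: 0.0236
```

```bash
python3 h.py
```

```text
t 9.15 nose deck mm [56.2 12.3 44.1] tcp deck [ 56.4  12.5 115.7] F deck [ 0.4  4.3 11.2] Tq [ 1.09  0.24 -0.03] op 23.6 tilt [0.002 0.002 1.   ]
```

>>> {"name": "servo_tool", "arguments": {"plan": [[[0.8,0.4,-0.3,0.7,0,0,0],[0.8,0.65,0.75,0,0,0,0],[0.8,0.65,0.75,0,0,0,0],[0.8,0,0,0,0,0,0]]]}}

```text
t: 9.55
tool_pos: [0.5992, 0.0628, 0.2126]
orientation: [-0.867, -2.403, -0.273]
force: [-1.2, -10.0, 7.3]
opening: 0.0231
```

>>> {"name": "servo_tool", "arguments": {"plan": [[[0.8,0.65,0.75,0,0,0,0],[0.8,0.65,0.75,0,0,0,0],[0.8,0,0,0,0,0,0]]]}}

```text
t: 9.85
tool_pos: [0.6005, 0.0654, 0.2117]
orientation: [-0.866, -2.402, -0.274]
force: [-0.6, -3.4, 0.5]
opening: 0.0234
```

>>> {"name": "servo_tool", "arguments": {"plan": [[[0.8,0.65,0.75,0,0,0,0],[0.8,0.65,0.75,0,0,0,0],[0.8,0,0,0,0,0,0]]]}}

```text
t: 10.15
tool_pos: [0.6016, 0.0674, 0.2109]
orientation: [-0.865, -2.401, -0.274]
force: [-0.0, -2.4, 1.4]
opening: 0.0234
```

```bash
python3 h.py
```

```text
t 10.15 nose deck mm [56.3  6.2 42.2] tcp deck [ 56.2   6.2 113.8] F deck [-0.4  1.9  2.1] Tq [ 0.54  0.44 -0.01] op 23.4 tilt [-0.001  0.     1.   ]
```

>>> {"name": "servo_tool", "arguments": {"plan": [[[0.8,0.6,0.8,0,0,0,0],[0.8,-0.4,0.4,-0.8,0,0,0],[0.8,-0.4,0.4,-0.8,0,0,0],[0.8,-0.4,0.4,-0.8,0,0,0],[0.8,0,0,0,0,0,0]]]}}

```text
t: 10.65
tool_pos: [0.6009, 0.0693, 0.2085]
orientation: [-0.865, -2.401, -0.274]
force: [-1.6, -2.2, -1.4]
opening: 0.0232
```

```bash
python3 h.py
```

```text
t 10.65 nose deck mm [56.4  5.3 39.2] tcp deck [ 56.3   5.3 110.8] F deck [-0.9  2.7 -1. ] Tq [ 0.6   0.44 -0.01] op 23.2 tilt [-0.001  0.     1.   ]
```

>>> {"name": "servo_tool", "arguments": {"plan": [[[0.8,-0.4,0.4,-0.8,0,0,0],[0.8,-0.5,0.4,-0.8,0,0,0],[0.8,-0.4,0.3,-0.8,0,0,0],[0.8,-0.5,0.4,-0.9,0,0,0],[0.8,0,0,0,0,0,0]]]}}

```text
t: 11.15
tool_pos: [0.5991, 0.0708, 0.2053]
orientation: [-0.865, -2.401, -0.274]
force: [-1.3, -3.5, -1.1]
opening: 0.0232
```

```bash
python3 h.py
```

```text
t 11.15 nose deck mm [56.4  5.3 35.2] tcp deck [ 56.3   5.3 106.8] F deck [-1.6  3.5 -0.2] Tq [ 0.57  0.42 -0.03] op 23.2 tilt [-0.001  0.     1.   ]
```

>>> {"name": "servo_tool", "arguments": {"plan": [[[0.8,-0.2,0.2,-1.0,0,0,0],[0.8,-0.4,0.3,-0.8,0,0,0],[0.8,-0.4,0.4,-0.8,0,0,0],[0.8,-0.5,0.4,-0.9,0,0,0],[0.8,0,0,0,0,0,0]]]}}

```text
t: 11.65
tool_pos: [0.5977, 0.0722, 0.2019]
orientation: [-0.865, -2.401, -0.274]
force: [-1.4, -1.2, -0.2]
opening: 0.023
```

```bash
python3 h.py
```

```text
t 11.65 nose deck mm [56.1  5.1 31.3] tcp deck [ 56.    5.1 102.9] F deck [ 0.2  1.8 -0.3] Tq [0.42 0.2  0.  ] op 23.0 tilt [-0.001  0.001  1.   ]
```

>>> {"name": "servo_tool", "arguments": {"plan": [[[0.8,-0.5,0.4,-0.9,0,0,0],[0.8,-0.5,0.4,-0.9,0,0,0],[0.8,-0.5,0.4,-0.9,0,0,0],[0.8,-0.5,0.4,-0.9,0,0,0],[0.8,-0.5,0.4,-0.9,0,0,0],[0.8,0,0,0,0,0,0]]]}}

```text
t: 12.25
tool_pos: [0.5952, 0.0742, 0.1973]
orientation: [-0.865, -2.401, -0.274]
force: [-0.8, 0.2, 1.3]
opening: 0.0237
```

```bash
python3 h.py
```

```text
t 12.25 nose deck mm [56.1  5.1 25.7] tcp deck [56.   5.2 97.3] F deck [1.4 0.4 0.6] Tq [ 0.04  0.11 -0.01] op 23.7 tilt [-0.001  0.001  1.   ]
```

Sliding freely. I continue in gentle steps.

>>> {"name": "servo_tool", "arguments": {"plan": [[[0.8,-0.4,0.4,-0.9,0,0,0],[0.8,-0.5,0.4,-0.9,0,0,0],[0.8,-0.4,0.4,-0.9,0,0,0],[0.8,-0.5,0.4,-0.9,0,0,0],[0.8,-0.5,0.4,-0.9,0,0,0],[0.8,-0.5,0.4,-0.9,0,0,0],[0.8,0,0,0,0,0,0]]]}}

```text
t: 12.95
tool_pos: [0.5923, 0.0765, 0.1919]
orientation: [-0.865, -2.401, -0.274]
force: [0.0, 0.7, 2.1]
opening: 0.0231
```

```bash
python3 h.py
```

```text
t 12.95 nose deck mm [56.   5.1 19.1] tcp deck [55.9  5.2 90.7] F deck [ 1.5 -0.6  1.5] Tq [-0.1  -0.07 -0.01] op 23.1 tilt [-0.001  0.001  1.   ]
```

>>> {"name": "servo_tool", "arguments": {"plan": [[[0.8,-0.4,0.4,-0.9,0,0,0],[0.8,-0.5,0.4,-0.9,0,0,0],[0.8,-0.4,0.4,-0.9,0,0,0],[0.8,-0.5,0.4,-0.9,0,0,0],[0.8,-0.4,0.4,-0.9,0,0,0],[0.8,-0.5,0.4,-0.9,0,0,0],[0.8,-0.5,0.4,-0.9,0,0,0],[0.8,0,0,0,0,0,0]]]}}

```text
t: 13.75
tool_pos: [0.5891, 0.0793, 0.1856]
orientation: [-0.865, -2.401, -0.274]
force: [-0.9, 1.2, 3.3]
opening: 0.0233
```

>>> {"name": "servo_tool", "arguments": {"plan": [[[0.8,-0.4,0.4,-0.9,0,0,0],[0.8,-0.5,0.4,-0.9,0,0,0],[0.8,0,0,0,0,0,0]]]}}

```text
t: 14.05
tool_pos: [0.5882, 0.0801, 0.1838]
orientation: [-0.865, -2.401, -0.274]
force: [-0.7, 0.9, 3.2]
opening: 0.0231
```

```bash
python3 h.py
```

```text
t 14.05 nose deck mm [55.9  5.   9.4] tcp deck [55.7  5.1 81. ] F deck [ 2.7 -0.3  1.9] Tq [-0.05 -0.26 -0.04] op 23.1 tilt [-0.001  0.     1.   ]
```

>>> {"name": "servo_tool", "arguments": {"plan": [[[0.8,-0.6,0.5,-0.6,0,0,0],[0.8,-0.5,0.4,-0.8,0,0,0],[0.8,-0.4,0.3,-0.7,0,0,0],[0.8,0,0,0,0,0,0]]]}}

```text
t: 14.45
tool_pos: [0.5869, 0.0812, 0.1816]
orientation: [-0.865, -2.401, -0.274]
force: [0.5, 0.9, 3.1]
opening: 0.0236
```

>>> {"name": "servo_tool", "arguments": {"plan": [[[0.8,-0.4,0.4,-0.8,0,0,0],[0.8,0,0,0,0,0,0]]]}}

```text
t: 14.65
tool_pos: [0.5868, 0.0812, 0.1816]
orientation: [-0.866, -2.403, -0.274]
force: [2.4, -1.6, 6.0]
opening: 0.0234
```

```bash
python3 h.py
```

```text
t 14.65 nose deck mm [55.9  5.   6.6] tcp deck [55.9  5.1 78.2] F deck [ 1.1 -0.3  6.6] Tq [ 0.11 -0.    0.04] op 23.4 tilt [0.    0.001 1.   ]
```

>>> {"name": "servo_tool", "arguments": {"plan": [[[0.8,-0.4,0.4,-0.8,0,0,0],[0.8,0,0,0,0,0,0]]]}}

```text
t: 14.85
tool_pos: [0.5868, 0.0813, 0.1816]
orientation: [-0.866, -2.404, -0.275]
force: [1.5, -3.1, 9.4]
opening: 0.0232
```

>>> {"name": "servo_tool", "arguments": {"plan": [[[0.8,0.4,-0.4,0.8,0,0,0],[0.3,0,0,0,0,0,0],[-0.2,0,0,0,0,0,0],[-0.5,0,0,0,0,0,0],[-0.5,0,0,0,0,0,0],[-0.5,6,-5,11,0,0,0],[-0.5,13,-11,24,0,0,0],[-0.5,13,-11,24,0,0,0],[-0.5,0,0,0,0,0,0]]]}}

```text
t: 15.75
tool_pos: [0.6205, 0.0532, 0.2434]
orientation: [-0.867, -2.407, -0.276]
force: [-0.5, 0.4, 0.8]
opening: 0.0694
```

```bash
python3 h.py
python3 - <<'E'
from h import *
D=d();R,c=D["R"],D["c"]
go(c+R@[-.055,.018,.075],Rdeck(R))
i=eyes.camera_info("wrist"); im=eyes.read_camera("wrist"); np.savez("w4.npz",**i)
o=np.zeros((600,800,3),np.uint8)
def C(im,x,y,w,h,W,H): return cv2.resize(im[y:y+h,x:x+w,::-1],(W,H),interpolation=cv2.INTER_CUBIC)
o[:,:400]=C(im,180,100,133,200,400,600)
sd=eyes.read_camera("side"); o[:300,400:]=C(sd,215,125,100,75,400,300)
tp=eyes.read_camera("top"); o[300:,400:]=C(tp,185,140,100,75,400,300)
cv2.imwrite("pics/c4.png",o)
E
```

```text
t 15.75 nose deck mm [55.2  4.9 82.3] tcp deck [ 55.5   5.1 153.9] F deck [0.9 0.  0.3] Tq [ 0.02  0.26 -0.07] op 69.4 tilt [0.004 0.004 1.   ]
t 15.75 F [-0.5  0.4  0.8] op 69.4
dp mm [  26.6  -38.8 -128. ]
rot [-0.0001  0.0054  0.0012]
```

View pics/c4.png

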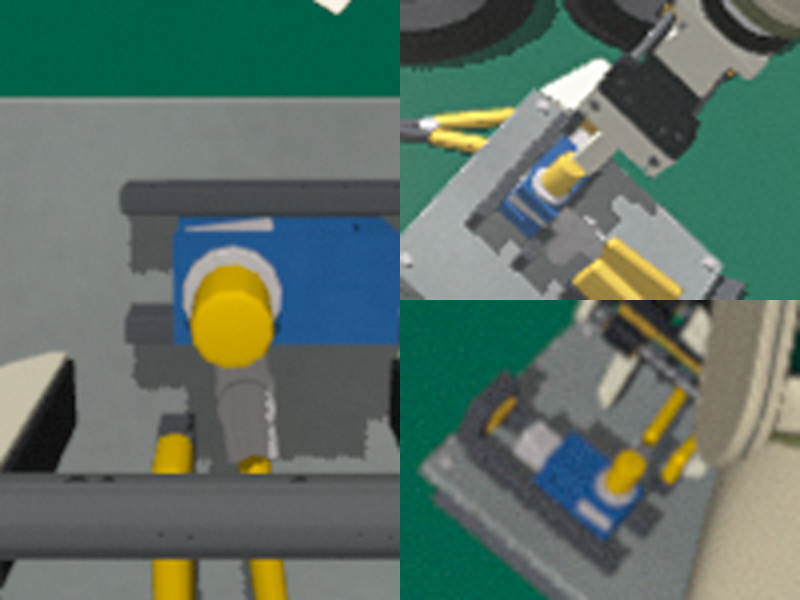

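The composite shows the pin head flat on the blue fork (head at (232,290) in the left crop) with nothing beneath it. Now to the squeeze point.

>>> {"name": "servo_tool", "arguments": {"plan": [[[-1,15,-17,-16,0,0.002,0],[-1,15,-17,-16,0,0.002,0],[-1,15,-17,-16,0,0,0],[-1,16,-17,-15,0,0,0],[-1,0,0,0,0,0,0],[-1,-10,8,-18,0,0,0],[-1,-13,11,-24,0,0,0],[-1,-11,10,-21,0,0,0],[-1,-4,3,-8,0,0,0],[-1,0,0,0,0,0,0]]]}}

```text
t: 16.9
tool_pos: [0.6396, 0.0199, 0.105]
orientation: [-0.863, -2.395, -0.271]
force: [-0.0, -0.5, 0.5]
opening: 0.0932
```

```bash
python3 h.py
python3 - <<'E'
from h import *
D=d();R,c=D["R"],D["c"]
go(c+R@[-.054,.018,.038],Rdeck(R))
i=eyes.camera_info("wrist"); im=eyes.read_camera("wrist"); np.savez("w5.npz",**i)
cv2.imwrite("pics/w5.png",cv2.resize(im[:,:,::-1],(800,600),interpolation=cv2.INTER_CUBIC))
p=P(i)
for X in ([-.01,.020,.056],[-.01,.034,.056],[.055,.005,.096]): print(X,(proj(p,c+R@X)/.64).round(0))
E
```

```text
t 16.9 nose deck mm [-52.8  18.9 -10.4] tcp deck [-53.4  18.6  61.2] F deck [0.  0.4 0.6] Tq [ 0.01  0.25 -0.06] op 93.2 tilt [-0.007 -0.004  1.   ]
t 16.9 F [-0.  -0.5  0.5] op 93.2
dp mm [ -9.4   8.6 -19.4]
rot [-0.0019 -0.008  -0.0012]
[-0.01, 0.02, 0.056] [400. 260.]
[-0.01, 0.034, 0.056] [364. 260.]
[0.055, 0.005, 0.096] [458.  27.]
```

View pics/w5.png

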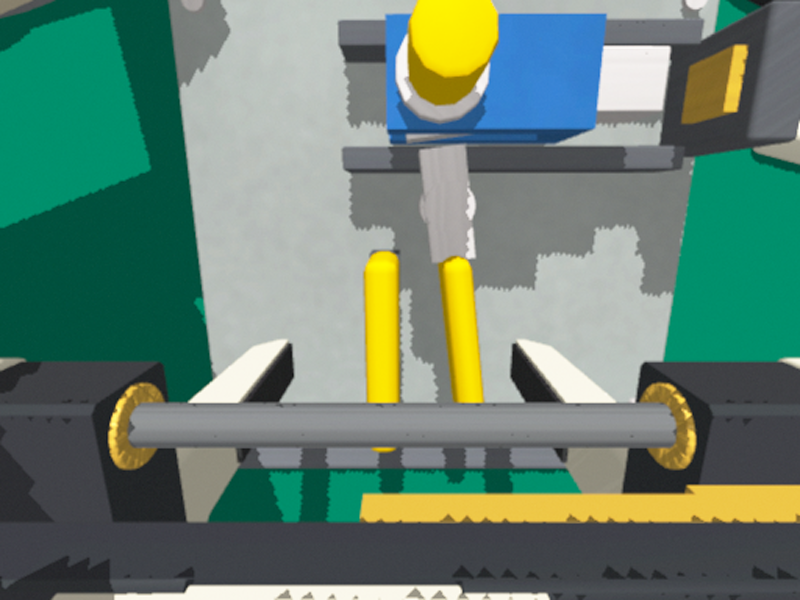

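Wrist view: the fixed grip top spans u=365–399 (predicted 364–400), the trigger is at about 455, and the fingers straddle both. Descend and squeeze.

>>> {"name": "servo_tool", "arguments": {"plan": [[[-1,-3,3,-6,-0.001,-0.004,0],[-1,-3,3,-6,-0.001,-0.004,0],[-1,-3,2,-5,0,0,0],[-1,0,0,-2,0,0,0],[-0.5,0,0,0,0,0,0],[0,0,0,0,0,0,0]]], "force": 25}}

```text
t: 17.55
tool_pos: [0.6325, 0.0265, 0.0871]
orientation: [-0.867, -2.406, -0.274]
force: [0.4, -0.7, -0.3]
opening: 0.0813
```

```bash
python3 h.py
```

```text
t 17.55 nose deck mm [-55.9  18.  -30.7] tcp deck [-55.7  18.1  40.9] F deck [-0.8  0.3  0.2] Tq [ 0.07  0.26 -0.01] op 81.3 tilt [0.003 0.001 1.   ]
```

>>> {"name": "servo_tool", "arguments": {"plan": [[[0,-0.5,0.5,-1.5,0,0,0],[0.1,0,0,0,0,0,0],[0.2,0,0,0,0,0,0],[0.3,0,0,0,0,0,0],[0.4,0,0,0,0,0,0],[0.4,0,0,0,0,0,0],[0.4,0,0,0,0,0,0],[0.4,0,0,0,0,0,0]]]}}

```text
t: 18.35
tool_pos: [0.6328, 0.0265, 0.0848]
orientation: [-0.869, -2.407, -0.274]
force: [5.3, -1.7, -5.2]
opening: 0.0315
```

```bash
python3 h.py
```

```text
t 18.35 nose deck mm [-57.6  17.7 -32.4] tcp deck [-57.2  17.9  39.2] F deck [-7.2 -2.1 -1.3] Tq [-0.31  1.45 -0.29] op 31.5 tilt [0.006 0.002 1.   ]
```

>>> {"name": "servo_tool", "arguments": {"plan": [[[0.8,0,0,0,0,0,0],[0.8,0,0,0,0,0,0],[0.8,0,0,0,0,0,0],[0.8,0,0,0,0,0,0]]], "force": 38}}

```text
t: 18.75
tool_pos: [0.6327, 0.0264, 0.0848]
orientation: [-0.869, -2.407, -0.273]
force: [5.5, -2.2, -5.8]
opening: 0.0315
```

```bash
python3 h.py
python3 - <<'E'
from h import *
cv2.imwrite("pics/w6.png",eyes.read_camera("wrist")[:,:,::-1])
E
```

```text
t 18.75 nose deck mm [-57.6  17.8 -32.4] tcp deck [-57.2  18.   39.2] F deck [-7.9 -1.8 -1.5] Tq [-0.33  1.57 -0.36] op 31.5 tilt [0.006 0.002 1.   ]
```

>>> {"name": "servo_tool", "arguments": {"plan": [[[0.3,0,0,0,0,0,0],[0.2,0,0,0,0,0,0],[0.1,0,0,0,0,0,0],[0,0,0,0,0,0,0],[-0.1,0,0,0,0,0,0],[-0.3,0,0,0,0,0,0],[-0.6,0,0,0,0,0,0],[-1,0,0,0,0,0,0],[-1,0,0,0,0,0,0],[-1,0,0,0,0,0,0],[-1,0,0,0,0,0,0]]]}}

```text
t: 19.9
tool_pos: [0.6318, 0.0268, 0.0855]
orientation: [-0.867, -2.405, -0.273]
force: [0.3, 0.3, 0.4]
opening: 0.0918
```

>>> {"name": "servo_tool", "arguments": {"plan": [[[-1,5,-4,9,0,0,0],[-1,9,-7,17,0,0,0],[-1,13,-11,24,0,0,0],[-1,13,-11,24,0,0,0],[-1,0,0,0,0,0,0]]]}}

```text
t: 20.4
tool_pos: [0.6747, -0.0081, 0.1644]
orientation: [-0.869, -2.413, -0.276]
force: [0.4, 0.0, 0.4]
opening: 0.0932
```

```bash
python3 h.py
python3 - <<'E'
from h import *
w=eyes.read_camera("wrist"); s=eyes.read_camera("side"); a=cv2.imread("pics/w6.png")
o=np.zeros((600,800,3),np.uint8)
o[:300,:400]=cv2.resize(a,(400,300)); o[300:,:400]=cv2.resize(w[:,:,::-1],(400,300))
o[:300,400:]=cv2.resize(s[125:200,215:315,::-1],(400,300),interpolation=cv2.INTER_CUBIC)
o[300:,400:]=cv2.resize(w[40:190,200:400,::-1],(400,300),interpolation=cv2.INTER_CUBIC)
cv2.imwrite("pics/c6.png",o)
E
```

```text
t 20.4 nose deck mm [-56.8  17.4  64. ] tcp deck [-56.1  17.8 135.6] F deck [ 0.  -0.3  0.5] Tq [ 0.07  0.3  -0.  ] op 93.2 tilt [0.01  0.005 1.   ]
```

View pics/c6.png

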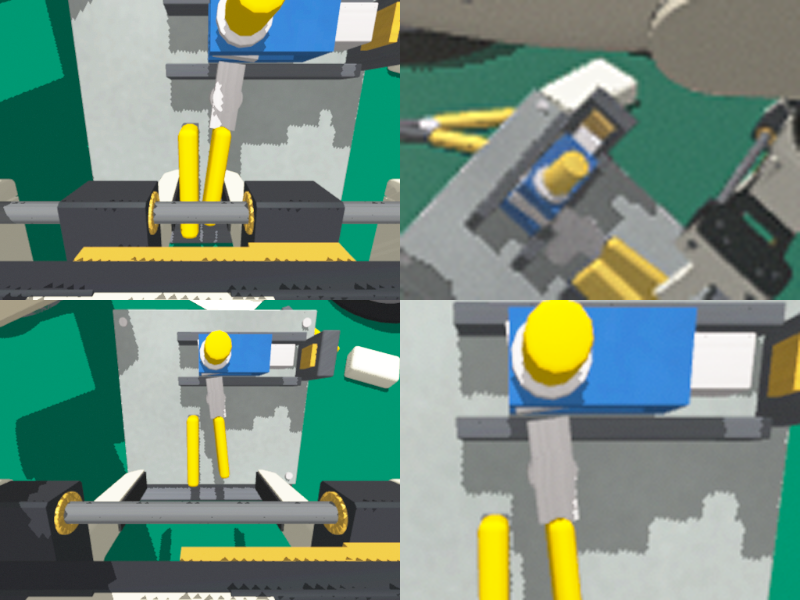

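The squeezed view (upper left) shows the trigger against the grip and the fork moved to the anvil. After release (lower pictures) the trigger and fork are back and the pin head is flat on the fork.

```bash
python3 -c "
from plant import job,monitor
print(monitor.read_state()['t']); print(job.close_job())"
```

```text
20.5
the job is handed in; nothing more can be done
None
```

The link pin is fully home, the trigger has been squeezed and has sprung back, and I handed the job in at 20.5 s of the 54 s allowed.

- **Pin:** I took the yellow-knobbed pin from the stand and dragged the fork about 13 mm towards the anvil with its nose. I felt the lug hole as a drop in axial force from about 11 N to almost nothing. The pin then slid in with about 4 N or less on any axis, and the head seated firmly under about 10 N without moving further.
- **Squeeze:** The finger opening closed to 31.5 mm, against the 32 mm expected for a full squeeze. A raised grip force did not close it further. The picture taken at that moment shows the fork shifted towards the anvil.
- **Final checks:** The last pictures show the trigger and fork sprung back and the pin head flat on the fork, with the gripper open and clear. I only judged the head by eye after the stroke and did not measure its height again. The gauges, stand and loose items were not touched, though I did not check them in a closing picture.
- **Disagreements:** The two measurements of the fork hole differed by about 5 mm along the deck, and the measured depth read about 2 mm high. I allowed for both by feel.

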